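# Dig the sample spatula out of the cluttered lab tray

### The job

The green-handled sample spatula is buried in the grey tray. First clear the kit box and the amber cover off it and stand both the right way up on the blue mat, always keeping the kit box about level because it holds open strips; then lift the spatula out and lay it across both notches of the aluminium rest, either way round, and let go. Do not knock over or push away the jar in the tray or the bottle and beaker on the bench.

Things in the scene. Friction and masses are not known exactly. Their poses are not given: they have to be found in the camera images.
- tray: Fixed open grey plastic tray, 290 (its x) x 220 (its y) x 55 mm high, walls and floor 5 mm thick. Origin at the centre of its underside on the bench; inner floor 5 mm above it. z up. It may stand on the left or the right.
- mat: Fixed flat blue mat, 240 (its x) x 220 (its y) x 3 mm thick, on the other side from the tray. Origin at the centre of its underside; its upper face is 3 mm above that.
- kit_box: Loose closed white and teal carton, 130 (its x) x 56 (its y) x 40 mm high, about 0.1 kg. Origin at the centre of its underside, z up. At the start it lies loose on top of the amber cover in the tray, its long side roughly along the cover's, so its underside is 35 mm above the bench. Tilting it by 30 degrees or more spoils it.
- cover: Loose rigid amber see-through cover, an upside-down U channel 150 (its x) x 60 (its y) x 30 mm high; flat 4 mm top, two 4 mm side skirts along its x, both ends open, about 0.12 kg. Origin at the centre of its underside (skirt edges), z up. At the start it stands on the tray floor astride the spatula, without touching it.
- spatula: Loose sample spatula 180 mm long along its x, about 0.07 kg. Origin at mid-length on its underside (near the balance point). Green handle 16 mm wide (its y) and 14 mm high from x = -90 to +30 mm; flat steel neck and blade, 4 mm thick, underside level with the handle's, from x = +30 to +90 mm, blade 26 mm wide. At the start it lies on the tray floor under the cover, both ends sticking out a little.
- rest: Fixed aluminium tool rest on the bench between tray and mat: base 120 (its x) x 56 (its y) x 8 mm, with two upright plates 8 mm thick across its x at x = -40 and +40 mm, each 56 mm wide and 49 mm high with a 36 mm wide, 14 mm deep square notch in the middle of its top edge (notch floor 35 mm above the bench). Origin at the centre of its underside, z up. The spatula lies along its x.
- rest_seat (a point): Point midway between the two notches of the rest, level with the notch floors, 35 mm above the bench. Axes as the rest's. A properly laid spatula has its origin about here, its underside on the notch floors.
- jar: Bystander: small white jar with red cap, diameter 36 mm, 55 mm high, standing in the tray near its +x end wall. Origin at the centre of its underside.
- bottle: Bystander: white bottle with blue cap, diameter 60 mm, 130 mm high, on the bench beyond the rest. Origin at the centre of its underside.
- beaker: Bystander: open glass beaker, diameter 64 mm, 80 mm high, on the bench beyond the rest. Origin at the centre of its underside.

How it is judged:
By the outcome, as a careful person would: the job done as asked, in the order asked, and still so for the second after the job is handed in, with the robot touching nothing.
It also fails if it takes over 72 s, if anything falls off the work surface, if the arm or the gripper's body presses on something with over 40 N, if the wrist force passes 120 N, or if a joint passes its speed limit or range.

### The arm

A 6-joint arm with a two-finger parallel gripper is mounted at the origin on the work surface. World frame = base frame: x ahead of the robot, y to its left, z up, the work surface at z = 0. Lengths are in mm, angles in rad, forces in N, time in s.
With the tool pointing down it reaches from about 325 to 900 mm from the base axis. Payload 6.1 kg.
Tool frame: the origin (TCP) lies at the centre of the arm's flange, where the gripper is bolted on; the fingertips stand 173 mm ahead of it and the grasp point (between the pads) lies 155 mm ahead of it; y points along the fingers, z is the direction in which the jaws open and shut, and the axes are right-handed (so a half turn about y gives the same grasp; the last joint's range is limited). The gripper opens to 85 mm and grips with 20 to 120 N. Pads are 22 mm wide; open, the fingers measure 114 mm over their backs; the gripper's body (76 mm by 85 mm) begins 54 mm behind the grasp point. The pads swing forward as they close: fully open they stand 13 mm farther back than shut.
Start: joints at [-1.348, 0.22, 1.526, -0, 1.395, -0.126], TCP at [213.599, -587.361, 404.7] pointing down, gripper open.
Joint ranges: [-2.98, 2.98], [-0.91, 2.08], [0.09, 2.57], [-1.24, 4.39], [0.2, 2.65], [-2.68, 2.68]. Speed limits (rad/s): [2.57, 2.57, 3.01, 3.14, 3.14, 3.14].

### API

Orientations are given as [roll, pitch, yaw] about the fixed x, y, z axes, in that order (R = Rz(yaw) Ry(pitch) Rx(roll)).
In Python, from workcell import manip gives the robot as it stands. Calls block until the motion is done:
- manip.goto(position, orientation): joint-space move of the TCP to a pose.
- manip.move_l(position, max_speed=150, orientation=None, force_limit=None): straight line of the TCP; orientation=None keeps the orientation; max_speed is the mean speed in mm/s. With force_limit (N) it stops when the force on the tool has changed by that much, and returns True; else False.
- manip.set_joints(angles): joint-space move.
- manip.gripper_to(opening, force=None): opening from 0.0 (shut) to 1.0 (fully open); force is the grip in N (None keeps the last); returns when the fingers have stopped.
- manip.hold(seconds).
- manip.inverse_kinematics(position, orientation): joint angles nearest the present ones, or None.
- manip.observe(): the state.
- manip.grab_frame(name): name is "scene" or "top" or "wrist"; returns a dict with "frame" (420x560x3 uint8, blue, green, red), "fovy" (degrees; the focal length in pixels is half the picture's height over the tangent of half this angle, whatever the lens; pixels are square), "cx", "cy" (the principal point, pixels), "D" ([k1, k2, p1, p2, k3] as OpenCV has them; the pictures are not rectified), "xyz" and "orientation" of the camera in the world. Camera axes: x right, y up, looking along -z (the intrinsics and any distortion apply to the point x, -y, -z); pixel columns grow to the right and rows downward; lengths in mm; the calibration is good to about 2 mm. A picture is of the moment at which its call begins. There is no depth.
A pose or a line that the arm cannot do raises manip.IKError and nothing moves.
- manip.job_done(): hands the job in, once; it reports no verdict.
Trained networks look in the newest picture that a camera, given by its name, has taken for a name from the list of things; names that differ only in an ending like _2 or _b are one class to them, and where a whole thing is asked for, a point or a joint stands for the part that bears it (a point fixed in the world has none). Each returns a list of dicts, best first, with "score" (0 to 1); they miss things now and then, are a little off and sometimes report something else, mostly with a low value. They report only what shows in the picture. A call takes as long as a camera call.
- manip.spot_in(label, camera): "position" ([column, row] in pixels, amid what is visible of it).
The state is a dict: "clock": time; "qpos": joint angles; "dq": joint speeds; "tau": joint torques, N m; "eef_pos": TCP position; "tcp_rot": TCP orientation; "contact_force": force on the tool from outside, world axes, zero at the start; "ft_torque": the same for the moment, N m; "grip_width": opening from 0.0 (shut) to 1.0 (fully open).
Only numpy, scipy, OpenCV 4.12 (cv2) and the standard library are available. Lean on these libraries where they do the work, as an engineer would, in place of code of your own. Each camera call takes 0.05 s, during which the arm holds its last target. There are 200 camera calls.

## Working session

There is one attempt and no reset: what is moved stays moved. The work goes in short steps, each a Python script; the robot and the scene stay as the last script left them, time stands still between calls to the robot, and variables do not carry over. Pictures are saved under pics/ and viewed, about 8 in all and at most 12, crops included, and the job is handed in when it is done.

```bash
mkdir -p pics
cat > h.py <<'E'
import numpy as np, cv2
from scipy.spatial.transform import Rotation as Rot
from workcell import manip
def grab(n,f=None):
    g=manip.grab_frame(n)
    if f: cv2.imwrite('pics/'+f,g['frame'])
    return g
def cam(g):
    h,w=g['frame'].shape[:2]; f=h/2/np.tan(np.radians(g['fovy'])/2)
    K=np.array([[f,0,g['cx']],[0,f,g['cy']],[0,0,1.]])
    o=np.array(g['orientation'],float)
    R=o if o.shape==(3,3) else Rot.from_euler('xyz',o).as_matrix()
    return K,np.array(g['D'],float),R@np.diag([1,-1,-1.]),np.array(g['xyz'],float)
def ray(g,px,z):
    K,D,R,t=cam(g); p=cv2.undistortPoints(np.array(px,float).reshape(-1,1,2),K,D).reshape(-1,2)
    d=np.c_[p,np.ones(len(p))]@R.T
    return t+d*((z-t[2])/d[:,2])[:,None]
def proj(g,P):
    K,D,R,t=cam(g); return cv2.projectPoints((np.array(P,float).reshape(-1,3)-t)@R,np.zeros(3),np.zeros(3),K,D)[0].reshape(-1,2)
E
python3 - <<'E'
from h import *
for n in ('scene','top'):
    g=grab(n,n+'0.png'); print(n,g['fovy'],g['cx'],g['cy'],g['D'],g['xyz'],g['orientation'])
    for l in 'tray mat kit_box cover spatula rest jar bottle beaker'.split():
        r=manip.spot_in(l,n)[:2]; print(l,[(np.round(a['position']),round(a['score'],2),np.round(ray(g,[a['position']],20)[0])) for a in r])
s=manip.observe(); print(s)
E
```

```text
scene 51.64212289802038 276.1098821848105 212.65345700384523 [0.00686515 0.         0.         0.         0.        ] [1210.6981738   536.81849775  567.31834099] [9.87088504e-01 1.15047424e-03 2.32144789e+00]
tray [(array([396., 269.]), 0.82, array([592., 273.,  20.]))]
mat [(array([224., 182.]), 0.71, array([ 591., -224.,   20.]))]
kit_box [(array([419., 241.]), 0.6, array([480., 261.,  20.]))]
cover [(array([415., 266.]), 0.8, array([558., 294.,  20.]))]
spatula [(array([403., 274.]), 0.59, array([596., 289.,  20.])), (array([405., 294.]), 0.23, array([642., 318.,  20.]))]
rest [(array([313., 214.]), 0.61, array([553.,  38.,  20.])), (array([211., 226.]), 0.61, array([741., -97.,  20.]))]
jar [(array([404., 296.]), 0.56, array([648., 320.,  20.]))]
bottle [(array([260., 255.]), 0.64, array([739.,  53.,  20.]))]
beaker [(array([211., 225.]), 0.71, array([ 739., -101.,   20.]))]
top 54.568119014698645 282.0634323939221 214.83786064056514 [-0.07156151  0.          0.          0.          0.        ] [509.43826913  18.98256341 864.0487963 ] [ 0.15133707 -0.0169485  -1.58708232]
tray []
[... 466 characters left out ...]
154.]), 0.76, array([771., -79.,  20.]))]
{'clock': 1.0, 'qpos': array([-1.34809910e+00,  2.20381892e-01,  1.52648734e+00,  1.55950700e-05,
        1.39471099e+00, -1.26115394e-01]), 'dq': array([ 0.00029769,  0.00053585,  0.00023783,  0.00032255, -0.00076271,
       -0.00145089]), 'tau': array([-4.76927016e-04, -4.96859658e+01, -3.89739561e+01, -4.61785771e-05,
        6.95071449e-04, -5.70738209e-06]), 'eef_pos': array([ 213.60235326, -587.36044144,  404.7175798 ]), 'tcp_rot': array([-1.57078206e+00,  1.36680438e-05, -2.79278276e+00]), 'contact_force': array([0.94232845, 0.0441395 , 0.10949436]), 'ft_torque': array([ 0.04361041, -0.04191669, -0.04110731]), 'grip_width': 0.9979209770873165}
```

View pics/top0.png

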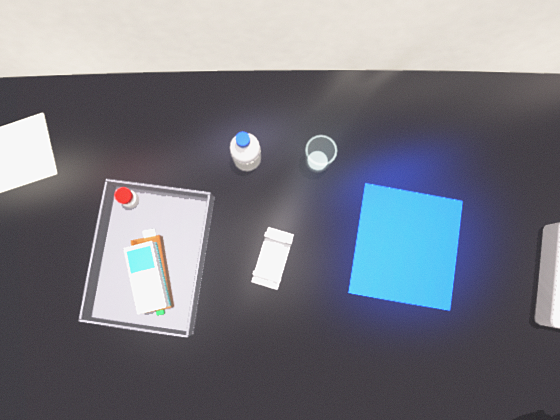

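View pics/scene0.png

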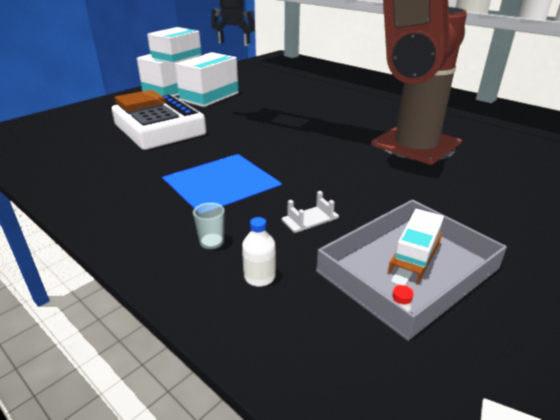

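Run:
```python
from h import *
g=cv2.imread('pics/top0.png')
G=grab('top'); f=G['frame'].astype(int)
m=((f[...,0]>200)&(f[...,2]<90)&(f[...,1]>90)).astype(np.uint8); m[:, :330]=0
c=max(cv2.findContours(m,0,2)[0],key=cv2.contourArea)
p=ray(G,c,3)[:,:2].astype(np.float32); print('mat',cv2.minAreaRect(p))
w=ray(G,[[136,245],[151,312],[107,180],[212,193],[188,336],[80,321]],55); print(np.round(w))
# box top (z75) axis
b=ray(G,[[125,243],[157,240],[138,314],[168,306]],75); print(np.round(b))
d=b[:2].mean(0)-b[2:].mean(0); yaw=np.arctan2(d[1],d[0]); ctr=b.mean(0); print('box',ctr,yaw)
best=[]
for y in (yaw,yaw+np.pi,yaw-np.pi):
    q=manip.inverse_kinematics([ctr[0],ctr[1],430],[-np.pi/2,0,y]); print(y,None if q is None else np.round(q,2))
    if q is not None: best.append((abs(q[5]),y))
y=min(best)[1]
manip.goto([ctr[0],ctr[1],430],[-np.pi/2,0,y])
W=grab('wrist','w1.png'); print(W['xyz'],W['orientation'],W['fovy'],W['cx'],W['cy'],W['D'],manip.observe()['clock'])
```

```text
mat ((565.1868286132812, -292.12249755859375), (164.3119354248047, 242.56358337402344), 78.94575500488281)
[[576. 296.  55.]
 [444. 262.  55.]
 [710. 361.  55.]
 [679. 144.  55.]
 [398. 189.  55.]
 [427. 403.  55.]]
[[578. 311.  75.]
 [583. 248.  75.]
 [442. 281.  75.]
 [457. 224.  75.]]
box [515.21503958 265.8498142   75.        ] 0.20191893682291506
0.20191893682291506 [ 0.34  0.1   1.62  0.    1.43 -1.43]
3.3435115904127084 [ 0.34  0.1   1.62 -0.    1.43  1.71]
-2.939673716766878 [ 0.34  0.1   1.62 -0.    1.43  1.71]
[446.77553356 250.889711   399.78596195] [-2.81747296e-01 -2.36024241e-04  1.77188435e+00] 71.01312657405298 278.4566090258419 204.90471644546864 [0.01753723 0.         0.         0.         0.        ] 4.2667
```

View pics/w1.png

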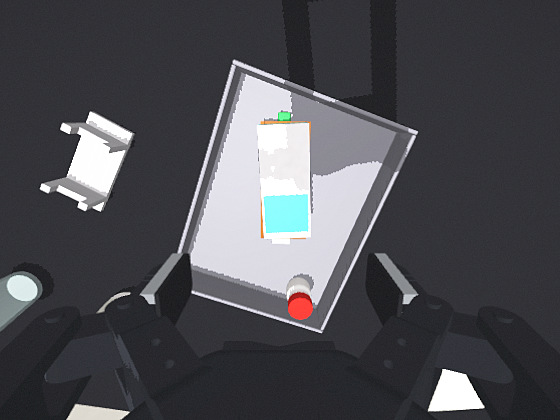

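Run:
```python
import cv2,numpy as np
f=cv2.imread('pics/w1.png')
a=cv2.resize(f[100:260,230:330],None,fx=3.5,fy=3.5,interpolation=2)
b=cv2.resize(f[100:220,30:145],None,fx=3.5,fy=3.5,interpolation=2)
c=np.zeros((560,770,3),np.uint8);c[:560,:350]=a;c[:420,360:360+b.shape[1]]=b
for k in range(0,160,20): cv2.putText(c,str(100+k),(330,int(k*3.5)+8),0,.4,(0,255,255),1)
cv2.imwrite('pics/c1.png',c)
```

```text
(no output)
```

View pics/c1.png

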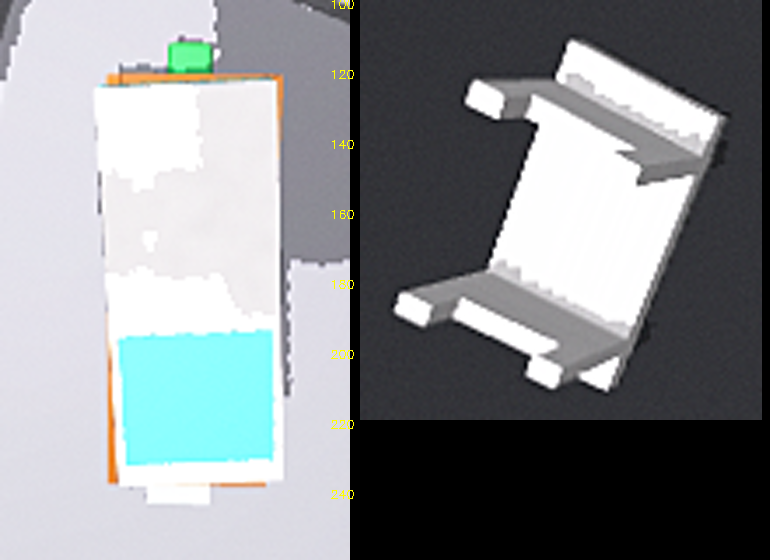

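Run:
```python
from h import *
W=manip.grab_frame('wrist')
def box(pts,z): return ray(W,[[x/3.5+230,y/3.5+100] for x,y in pts],z)
def rest(pts,z): return ray(W,[[(x-360)/3.5+30,y/3.5+100] for x,y in pts],z)
def show(n,p): print(n,np.round(p[:,:2],1).tolist(),'edges',np.round(np.linalg.norm(np.roll(p,-1,0)-p,axis=1),1),'c',np.round(p.mean(0),1))
b=box([(97,87),(277,80),(283,480),(115,487)],75); show('box',b)
d=b[2:].mean(0)-b[:2].mean(0); print('box yaw',np.arctan2(d[1],d[0]))
c=box([(108,75),(283,75),(109,484)],35); show('cover',c); d=c[2]-c[0]; print('cov yaw',np.arctan2(d[1],d[0]))
s=np.vstack([box([(190,42)],19),box([(180,502)],9)]);show('spat',s)
d=s[1]-s[0];print('sp yaw',np.arctan2(d[1],d[0]))
r=rest([(572,40),(722,122),(608,390)],8); show('restbase',r); print('c',(r[0]+r[2])/2,'yaw',np.arctan2(*(r[2]-r[1])[1::-1]))
t=rest([(398,292),(530,356),(558,387)],49);show('plate',t)
u=rest([(472,80),(395,308)],49);show('posts',u)
G=grab('top'); f=G['frame'].astype(int)
print(np.round(ray(G,[[365,184],[463,200],[450,310],[349,293]],3)))
m=ray(G,[[365,184],[463,200],[450,310],[349,293]],3);show('mat',m)
print('jar',ray(W,[[300,306]],55),'tray',np.round(ray(W,[[235,61],[417,131],[321,332]],55)))
```

```text
box [[456.4, 230.5], [443.5, 283.6], [570.2, 315.4], [584.1, 260.1]] edges [ 54.7 130.6  57.  131. ] c [513.5 272.4  75. ]
box yaw 0.23696794828090648
cover [[453.0, 230.9], [441.1, 289.2], [600.2, 258.7]] edges [ 59.5 162.  149.8] c [498.1 259.6  35. ]
cov yaw 0.18689859099835862
spat [[436.5, 256.3], [613.1, 289.3]] edges [180. 180.] c [524.8 272.8  14. ]
sp yaw 0.18493679651717115
restbase [[485.1, 17.5], [503.0, 71.6], [616.2, 34.4]] edges [ 57.  119.1 132.2] c [534.8  41.2   8. ]
c [550.63470211  25.94918512   8.        ] yaw -0.31708775138790113
plate [[576.9, -13.8], [591.2, 30.2], [600.8, 39.9]] edges [46.3 13.7 58.8] c [589.6  18.8  49. ]
posts [[500.2, 10.8], [582.9, -14.9]] edges [86.6 86.6] c [541.6  -2.   49. ]
[[ 706. -180.    3.]
 [ 668. -397.    3.]
 [ 432. -350.    3.]
 [ 473. -135.    3.]]
mat [[706.0, -179.7], [668.1, -396.5], [432.1, -349.5], [473.1, -135.2]] edges [220.2 240.6 218.2 237.2] c [ 569.8 -265.2    3. ]
jar [[678.01798985 327.86686821  55.        ]] tray [[398. 194.  55.]
 [428. 407.  55.]
 [713. 365.  55.]]
```

```bash
cat >> h.py <<'E'
O=lambda y:[-np.pi/2,0,y]
def down(x,y,z,yaw): return dict(position=[x,y,z],orientation=O(yaw))
def st(n=''):
    s=manip.observe(); print(n,round(s['clock'],2),np.round(s['eef_pos'],1),np.round(s['contact_force'],1),'grip',round(s['grip_width'],3)); return s
E
python3 - <<'E'
from h import *
x,y,a=513.5,272.4,.237
manip.goto([x,y,300],O(a)); print(manip.move_l([x,y,216],120,force_limit=12)); st('at box')
manip.gripper_to(0.3,35); st('grip')
manip.move_l([x,y,330],150); st('lift')
grab('scene','s2.png'); W=grab('wrist','w2.png')
X,Y,b=559.6,-319,-.19
manip.move_l([X,Y,330],280,O(b)); manip.move_l([X,Y,215],180); print(manip.move_l([X,Y,180],40,force_limit=5)); st('put')
manip.gripper_to(1.0); manip.move_l([X,Y,330],200)
grab('wrist','w3.png'); st('end')
f=np.hstack([cv2.imread('pics/s2.png'),cv2.imread('pics/w3.png')]); cv2.imwrite('pics/c2.png',cv2.resize(f,(800,300)))
E
```

```text
False
at box 5.8 [514.1 272.6 217.1] [-0.6  0.5  0.9] grip 1.0
grip 6.18 [514.  272.6 217.2] [-0.5  0.2  4.7] grip 0.646
lift 7.09 [513.  272.2 328.6] [ 0.9  0.1 -1.7] grip 0.649
True
put 10.96 [ 559.3 -318.8  185. ] [-0.3  1.1  2.8] grip 0.645
end 12.29 [ 559.  -318.6  327.8] [-0.3 -0.   0.1] grip 1.0
```

View pics/c2.png

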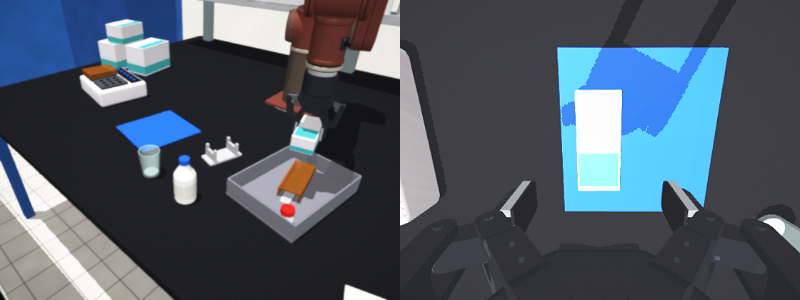

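Run:
```python
from h import *
manip.move_l([521,180,330],350,O(.187)); manip.goto([521,274,360],O(.187))
W=grab('wrist','w4.png'); st()
f=W['frame'].astype(int); m=((f[...,2]>f[...,0]+60)&(f[...,2]>f[...,1]+30)&(f[...,1]>40)).astype(np.uint8)
c=max(cv2.findContours(m,0,2)[0],key=cv2.contourArea); print(cv2.minAreaRect(ray(W,c,35)[:,:2].astype(np.float32)))
P=[(521,274)]; u=np.array([np.cos(.187),np.sin(.187)]);v=np.array([-u[1],u[0]])
q=proj(W,[[*(np.array([520.7,274])+i*75*u+j*30*v),35] for i,j in((-1,-1),(-1,1),(1,1),(1,-1))])
g=W['frame'].copy(); cv2.polylines(g,[np.int32(np.round(q*16))],True,(255,0,0),1,shift=4)
x0,y0=np.int32(q.min(0))-30; x1,y1=np.int32(q.max(0))+30; print(x0,y0)
cv2.imwrite('pics/c4.png',cv2.resize(g[max(0,y0):y1,x0:x1],None,fx=2.5,fy=2.5))
```

```text
14.4 [521.2 273.1 359.6] [-0.5  0.1 -0.8] grip 1.0
((520.1729125976562, 272.9568176269531), (149.86463928222656, 60.35609436035156), 10.718639373779297)
217 83
```

View pics/c4.png

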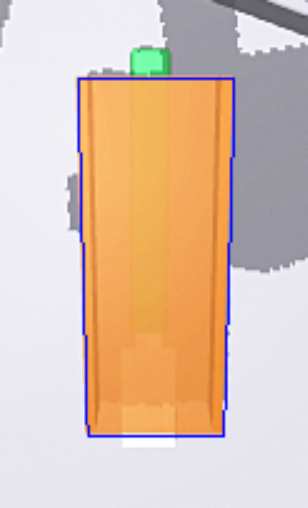

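Run:
```python
from h import *
x,y,a=520.4,273.3,.187
manip.goto([x,y,260],O(a)); print(manip.move_l([x,y,178],120,force_limit=12)); st('at cover')
manip.gripper_to(0.3,45); st('grip')
manip.move_l([x,y,210],60); manip.move_l([x,y,330],180); st('lift')
X,Y,b=580,-211,-.19
manip.move_l([X,Y,330],280,O(b)); manip.move_l([X,Y,205],180); print(manip.move_l([X,Y,173],40,force_limit=5)); st('put')
manip.gripper_to(1.0); manip.move_l([X,Y,330],200)
grab('wrist','w5.png')
# to spatula, looking
manip.move_l([525,160,340],350,O(.185)); manip.goto([525,273,340],O(.185))
W=grab('wrist','w6.png'); st('end')
f=W['frame'].astype(int); m=((f[...,1]>f[...,0]+40)&(f[...,1]>f[...,2]+40)).astype(np.uint8)
c=max(cv2.findContours(m,0,2)[0],key=cv2.contourArea); print(cv2.minAreaRect(ray(W,c,19)[:,:2].astype(np.float32)))
cv2.imwrite('pics/c5.png',cv2.resize(np.hstack([cv2.imread('pics/w5.png'),W['frame']]),(800,300)))
```

```text
False
at cover 15.72 [521.  273.5 179. ] [ 0.   0.9 -0.1] grip 1.0
grip 16.07 [521.1 273.6 179.3] [-0.6 -0.3  6.5] grip 0.696
lift 17.57 [519.9 273.1 328.6] [-0.2  0.2 -2. ] grip 0.695
True
put 20.97 [ 579.7 -210.9  177.2] [-0.2  0.5  3.8] grip 0.692
end 24.12 [525.4 272.  339.7] [-0.  -0.  -0.7] grip 1.003
((495.04736328125, 266.6957092285156), (119.39086151123047, 14.885181427001953), 10.20030403137207)
```

View pics/c5.png

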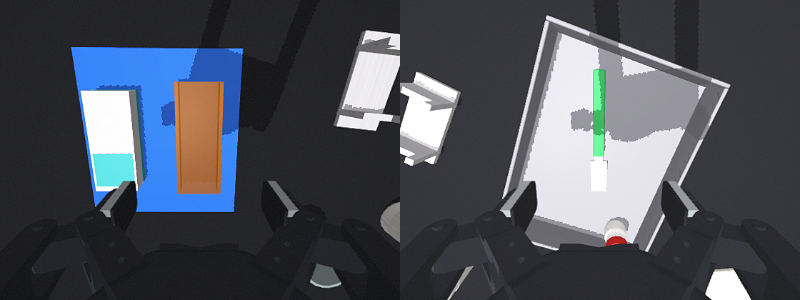

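Run:
```python
from h import *
x,y,a=524.5,272.1,.183
manip.goto([x,y,250],O(a)); manip.gripper_to(0.6); print(manip.move_l([x,y,180],120,force_limit=12)); z0=st('at')['eef_pos'][2]
manip.gripper_to(0.0,50); st('grip')
manip.move_l([x,y,330],150); st('lift')
X,Y,b=550.6,25.9,-.31
manip.move_l([X,Y,330],220,O(b)); manip.hold(.3)
W=grab('wrist','w7.png'); s=st('above')
f=W['frame'].astype(int); m=((f[...,1]>f[...,0]+40)&(f[...,1]>f[...,2]+40)).astype(np.uint8)
c=max(cv2.findContours(m,0,2)[0],key=cv2.contourArea); print(cv2.minAreaRect(ray(W,c,19+s['eef_pos'][2]-z0)[:,:2].astype(np.float32)))
# overlay predicted rest plates
R=np.array([[np.cos(b),-np.sin(b)],[np.sin(b),np.cos(b)]]); g=W['frame'].copy()
for px in (-44,-36,36,44):
    P=[[*(np.array([X,Y])+R@[px,v]),h] for v,h in((-28,8),(-28,49),(-18,49),(-18,35),(18,35),(18,49),(28,49),(28,8))]
    cv2.polylines(g,[np.int32(proj(W,P)*16)],False,(0,0,255),1,shift=4)
cv2.imwrite('pics/c7.png',cv2.resize(g,(800,600)))
```

```text
False
at 25.73 [524.8 272.2 180.4] [0.1 0.6 0.8] grip 0.601
grip 26.15 [525.1 272.3 181.2] [-0.2  0.3  4.6] grip 0.168
lift 27.3 [524.  271.9 328.6] [ 0.2 -0.3 -1. ] grip 0.172
above 28.93 [550.6  26.5 330. ] [ 0.2  0.3 -0.1] grip 0.17
((520.7953491210938, 36.03105926513672), (15.680879592895508, 118.20813751220703), 72.17000579833984)
```

View pics/c7.png

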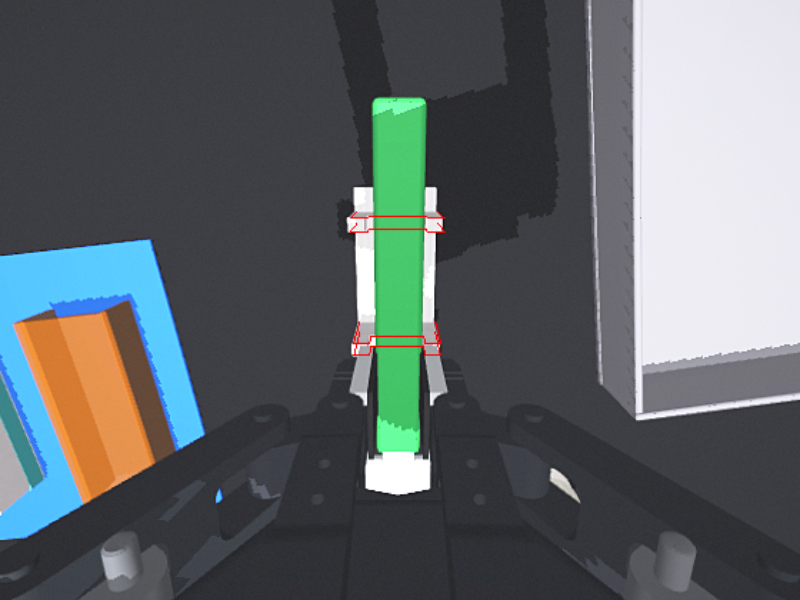

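Run:
```python
from h import *
X,Y,b=550.6,25.7,-.31
manip.move_l([X,Y,235],150); print(manip.move_l([X,Y,205],30,force_limit=4)); st('down')
manip.gripper_to(0.6); manip.hold(.2); st('open')
manip.move_l([X,Y,330],120); manip.hold(.3)
grab('wrist','w8.png'); grab('scene','s8.png'); st('end')
cv2.imwrite('pics/c8.png',cv2.resize(np.hstack([cv2.imread('pics/w8.png'),cv2.imread('pics/s8.png')]),(800,300)))
```

```text
True
down 30.47 [550.5  25.7 211.2] [-1.5 -0.4  4.9] grip 0.171
open 31.11 [549.9  25.8 210.4] [ 0.4 -0.5  0.1] grip 0.602
end 32.65 [550.6  25.7 329.7] [0.5 0.  0.1] grip 0.598
```

View pics/c8.png

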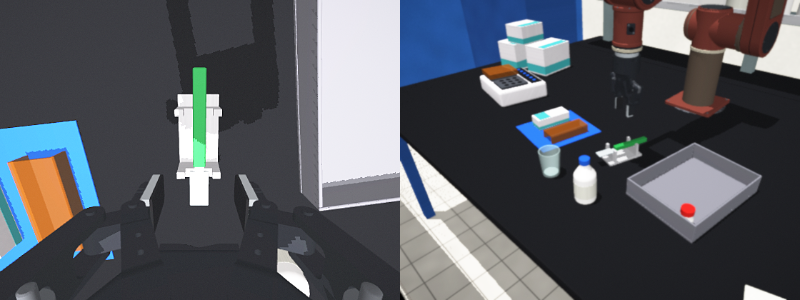

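```bash
python3 -c "
from h import *
manip.job_done(); st()"
```

```text
the job is handed in; nothing more can be done
the job is handed in; nothing more can be done
```

The job is done and handed in at about 33 s on the robot's clock, well under the 72 s limit.

I moved the kit box and then the amber cover onto the blue mat, both the right way up, with the box carried level throughout. I then lifted the spatula out, laid it across both notches of the rest and let go.

- **Spatula:** it met the notches at TCP height 211.2 mm, exactly what the grasp height predicted. The last wrist picture shows it lying centred across both plates, with the gripper clear above it.
- **Box, cover and bystanders:** the last scene picture shows the box and cover side by side on the mat, and the jar, bottle and beaker upright where they were.
- **Forces:** the contact forces I read stayed under 7 N.
- **Failed or doubtful readings:** the first automatic outline of the mat came out 164 mm wide instead of 220 mm, so I used hand-picked corners, whose edge lengths came out within 3 mm of the true ones. The network also missed the tray in the top picture. No other checks failed or disagreed.

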